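# Set out the staining station

### The job

Set out the staining station: stand each of the three reagent bottles on the open worktop upright in the middle of the spill saucer whose colour matches its cap, and lay the timer that is near them flat and squarely inside the black outline on the yellow mat. Do not tip anything over, and leave the uncapped white bottle and the tape roll where they are.

Things in the scene. Friction and masses are not known exactly. Their poses are not given: they have to be found in the camera images.
- red_bottle_c (a point): Brown reagent bottle with a red screw cap, standing upright on the open front part of the worktop (a like bottle at the back right, behind the balance, belongs to the room); 48 mm diameter, 93 mm tall over all (straight body up to about 60 mm, cap 28 mm diameter and 20 mm high on top), about 90 g. The point lies on its axis, half-way up (46.5 mm above its underside); z is up along its axis.
- black_bottle_c (a point): Brown reagent bottle with a black screw cap, standing upright on the open front part of the worktop (a like bottle at the back right, behind the balance, belongs to the room); 48 mm diameter, 93 mm tall over all (straight body up to about 60 mm, cap 28 mm diameter and 20 mm high on top), about 90 g. The point lies on its axis, half-way up (46.5 mm above its underside); z is up along its axis.
- blue_bottle_c (a point): White, smaller reagent bottle with a blue screw cap, standing upright on the open front part of the worktop (a like bottle at the back right, behind the balance, belongs to the room); 42 mm diameter, 80 mm tall over all (straight body up to about 50 mm, cap 28 mm diameter and 20 mm high on top), about 90 g. The point lies on its axis, half-way up (40 mm above its underside); z is up along its axis.
- bench_timer_c (a point): White bench timer with a grey display and three round keys (one red, two blue), lying flat on the open front part of the worktop, display up (a like timer at the back right belongs to the room); 62 mm (its x) by 65 mm (its y) by 20 mm high with its keys (case 18 mm, upright sides); about 70 g. The point lies at its middle, 10 mm above its underside; z up.
- red_saucer: Spill saucer fixed to the worktop: round dish with a red rim and a red spot in the middle of its white floor, for the bottle with the red cap. Outer diameter 82 mm, recess 72 mm in diameter, floor 3 mm and rim 9 mm above the worktop. Origin on its axis at worktop level, z up.
- black_saucer: Spill saucer fixed to the worktop: round dish with a black rim and a black spot in the middle of its white floor, for the bottle with the black cap. Outer diameter 82 mm, recess 72 mm in diameter, floor 3 mm and rim 9 mm above the worktop. Origin on its axis at worktop level, z up.
- blue_saucer: Spill saucer fixed to the worktop: round dish with a blue rim and a blue spot in the middle of its white floor, for the bottle with the blue cap. Outer diameter 76 mm, recess 66 mm in diameter, floor 3 mm and rim 9 mm above the worktop. Origin on its axis at worktop level, z up.
- timer_pad: Square yellow mat fixed to the worktop, for the timer: 100 by 100 mm, flat, top 3 mm above the worktop, with a thin black square outline (76 mm a side) in its middle; x and y run along its sides. Origin at its middle at worktop level, z up.
- plain_bottle_c (a point): Bystander, leave alone: tall white bottle without a cap, 71 mm diameter, 146 mm tall, behind the work area. The point is half-way up on its axis.
- tape_c (a point): Bystander, leave alone: roll of cream tape lying flat, 72 mm diameter, 19 mm high, left of the work area. The point is at its middle, half-way up.

How it is judged:
At the end, for the whole second after the job is handed in: Each bottle stands upright (within 0.06 rad), at rest on the floor of the saucer of its cap's colour, its axis within 15 mm of the saucer's; the timer lies flat, at rest on the mat, within 12 mm of its middle, sides parallel to the mat's within 0.2 rad (any side to the front) (horizontal distance between red_bottle_c and red_saucer below 0.015 m and height (world z) of each of red_bottle_c, black_bottle_c below 0.052 m and angle between each of red_bottle_c, black_bottle_c, blue_bottle_c, bench_timer_c's own z axis and vertical below 0.06 rad and linear speed of each of red_bottle, black_bottle, blue_bottle, bench_timer below 0.02 m/s and horizontal distance between black_bottle_c and black_saucer below 0.015 m and horizontal distance between blue_bottle_c and blue_saucer below 0.015 m and height (world z) of blue_bottle_c below 0.0455 m and horizontal distance between bench_timer_c and timer_pad below 0.012 m and height (world z) of bench_timer_c below 0.0155 m and (angle between the x axis of bench_timer_c and the x axis of timer_pad, either way round below 0.2 rad or angle between the x axis of bench_timer_c and the y axis of timer_pad, either way round below 0.2 rad)); the robot touches nothing.
It fails at once if a bottle is laid over or the timer turned on edge (angle between any of red_bottle_c, black_bottle_c, blue_bottle_c, bench_timer_c's own z axis and vertical above 0.7 rad).
It fails at once if the uncapped white bottle or the tape roll is shifted by more than 20 mm (distance of any of plain_bottle_c, tape_c from where it was at the start of the episode above 0.02 m).
It also fails if it takes over 102 s, if anything falls off the work surface, if the arm or the gripper's body presses on something with over 40 N, if the wrist force passes 120 N, or if a joint passes its speed limit or range.

### The arm

A 6-joint arm with a two-finger parallel gripper is mounted at the origin on a cart in front of the work surface, level with it; the furniture and walls round the work are solid. World frame = base frame: x ahead of the robot, y to its left, z up, the work surface at z = 0. Lengths are in m, angles in rad, forces in N, time in s.
With the tool pointing down it reaches from about 0.3 to 0.775 m from the base axis. Payload 14.6 kg.
Tool frame: the origin (TCP) lies midway between the tips of the shut fingers; the grasp point (between the pads) lies 19 mm behind it; x points along the fingers, y is the direction in which the jaws open and shut, and the axes are right-handed (so a half turn about x gives the same grasp; the last joint's range is limited). The gripper opens to 85 mm and grips with 20 to 120 N. Pads are 22 mm wide; open, the fingers measure 114 mm over their backs; the gripper's body (76 mm by 85 mm) begins 54 mm behind the grasp point. The pads swing forward as they close: fully open they stand 13 mm farther back than shut.
Start: joints at [-1.375, 0.3, 1.521, -0, 1.321, -0.067], TCP at [0.143, -0.531, 0.231] pointing down, gripper open.
Joint ranges: [-3.03, 3.03], [-0.79, 2.21], [0.23, 2.52], [-1.04, 4.18], [0, 3.07], [-2.55, 2.55]. Speed limits (rad/s): [2.22, 2.22, 2.57, 3.14, 3.14, 3.14].

### API

Orientations are given as a unit quaternion [w, x, y, z].
In Python, from cell import manip gives the robot as it stands. The module is installed in compiled form; this text tells all that it offers. Calls block until the motion is done:
- manip.goto(position, orientation): joint-space move of the TCP to a pose.
- manip.line_to(position, v=0.15, rot=None): straight line of the TCP; rot=None keeps the orientation; v is the mean speed in m/s.
- manip.move_j(angles): joint-space move.
- manip.let_go() and manip.close(grip_force=None): open the fingers fully, or close them until they stop; grip_force is the grip in N (None keeps the last).
- manip.hold(seconds).
- manip.ik(position, orientation): joint angles nearest the present ones, or None.
- manip.state(): the state.
- manip.capture(name): name is "scene" or "top" or "wrist"; returns a dict with "color" (400x640x3 uint8, red, green, blue), "vertical_fov" (degrees; the focal length in pixels is half the picture's height over the tangent of half this angle, whatever the lens; pixels are square), "cx", "cy" (the principal point, pixels), "rvec" (rotation vector, rad) and "tvec" (3), from world to camera coordinates, as OpenCV has them; the wrist camera has in their place "hand_eye" (4x4, takes a point from camera to tool coordinates, whose origin is the TCP and whose axes are the tool frame's). Camera axes: x right, y down, z forward; pixel columns grow to the right and rows downward; lengths in m; the calibration is good to about 2 mm. A picture is of the moment at which its call begins: read the wrist's pose just before it. There is no depth.
A pose or a line that the arm cannot do raises manip.PlanningError and nothing moves.
- manip.finish_job(): hands the job in, once; it reports no verdict.
Trained networks look in a picture, given as the dict that the camera call returned (one of the last four; its "shot" number tells which), for a name from the list of things; names that differ only in an ending like _2 or _b are one class to them, and where a whole thing is asked for, a point or a joint stands for the part that bears it (a point fixed in the world has none). Each returns a list of dicts, best first, with "conf" (0 to 1); they miss things now and then, are a little off and sometimes report something else, mostly with a low value. They report only what shows in the picture. A call takes as long as a camera call.
- manip.find_in(picture, target): "box" ([left, top, width, height] in pixels, round what is visible of it).
- manip.regions_of(picture, target): "region" (400x640 bool, what is visible of it) and "box" ([left, top, width, height] in pixels, round what is visible of it).
The state is a dict: "clock": time; "qpos": joint angles; "dq": joint speeds; "joint_efforts": joint torques, N m; "eef_pos": TCP position; "eef_rot": TCP orientation; "wrist_force": force on the tool from outside, world axes, zero at the start; "moment": the same for the moment, N m; "opening": finger opening in m.
Only numpy, scipy, OpenCV 4.12 (cv2) and the standard library are available. Lean on these libraries where they do the work, as an engineer would, in place of code of your own. Each camera call takes 0.05 s, during which the arm holds its last target. There are 200 camera calls.

## Working session

There is one attempt and no reset: what is moved stays moved. The work goes in short steps, each a Python script; the robot and the scene stay as the last script left them, time stands still between calls to the robot, and variables do not carry over. Pictures are saved under pics/ and viewed, about 12 in all and at most 16, crops included, and the job is handed in when it is done.

```bash
mkdir -p pics
cat > h.py <<'E'
import numpy as np, cv2
from cell import manip
def K(p):
    f=p["color"].shape[0]/2/np.tan(np.radians(p["vertical_fov"])/2)
    return np.array([[f,0,p["cx"]],[0,f,p["cy"]],[0,0,1.]])
def q2R(q):
    from scipy.spatial.transform import Rotation as R
    return R.from_quat([q[1],q[2],q[3],q[0]]).as_matrix()
def ray(p,uv,st=None):
    d=np.linalg.solve(K(p),[uv[0],uv[1],1.])
    if "hand_eye" in p:
        T=np.eye(4);T[:3,:3]=q2R(st["eef_rot"]);T[:3,3]=st["eef_pos"]
        M=T@np.array(p["hand_eye"]); return M[:3,3],M[:3,:3]@d
    R=cv2.Rodrigues(np.array(p["rvec"],float))[0]
    return -R.T@np.array(p["tvec"],float).ravel(),R.T@d
def at(p,uv,z,st=None):
    o,d=ray(p,uv,st); return o+d*(z-o[2])/d[2]
def proj(p,P):
    return cv2.projectPoints(np.array(P,float).reshape(-1,1,3),np.array(p["rvec"],float),np.array(p["tvec"],float),K(p),None)[0].reshape(-1,2)
def save(p,n): cv2.imwrite(f"pics/{n}.png",p["color"][:,:,::-1])
E
cat > m1.py <<'E'
from h import *
names=["red_bottle_c","black_bottle_c","blue_bottle_c","bench_timer_c","red_saucer","black_saucer","blue_saucer","timer_pad","plain_bottle_c","tape_c"]
st=manip.state();print(st)
for c in["top","scene"]:
    p=manip.capture(c);save(p,c+"0")
    print(c,{k:v for k,v in p.items() if k!="color"}, ray(p,(320,200))[0])
    for n in names:
        for r in manip.regions_of(p,n)[:3]:
            ys,xs=np.nonzero(r["region"]); 
            print(n,round(r["conf"],2),np.round(r["box"]),"cen",xs.mean().round(1),ys.mean().round(1),"z0",np.round(at(p,(xs.mean(),ys.mean()),0.0)[:2],3))
E
python3 m1.py
```

```text
{'clock': 0.0, 'qpos': array([-1.37458942e+00,  3.00483679e-01,  1.52159366e+00,  2.00151780e-05,
        1.32070435e+00, -6.66103241e-02]), 'dq': array([ 0.00070212,  0.00177975,  0.00178177, -0.00012166, -0.00089562,
        0.00076105]), 'joint_efforts': array([ 4.19065991e-04, -5.43498766e+01, -3.61794484e+01, -1.70263451e-06,
        4.00102814e-03, -6.38628393e-06]), 'eef_pos': array([ 0.14284074, -0.53088023,  0.2307091 ]), 'eef_rot': array([-0.09223102, -0.70099005, -0.09307092,  0.70103081]), 'wrist_force': array([-0.71120685,  0.34058104, -0.3020166 ]), 'moment': array([-0.00536454, -0.0172149 , -0.00566768]), 'opening': 0.08536628135955208}
top {'vertical_fov': 46.616255938354726, 'cx': 325.1607396112381, 'cy': 203.19443136214778, 'rvec': array([ 1.92172446, -2.02295469,  0.48486747]), 'tvec': array([0.10008514, 0.54693514, 1.15764965]), 'shot': 1} [-0.02006412  0.11312952  1.27910396]
red_bottle_c 0.74 [325. 202.  14.  22.] cen 331.7 213.0 z0 [0.581 0.049]
red_bottle_c 0.73 [261. 242.  35.  35.] cen 276.3 260.2 z0 [0.438 0.219]
black_bottle_c 0.82 [334. 245.  17.  26.] ce
[... 681 characters left out ...]
} [-0.37847941 -0.47516987  0.79528632]
red_bottle_c 0.62 [312. 204.  20.  23.] cen 320.3 216.1 z0 [0.613 0.078]
black_bottle_c 0.71 [299. 224.  16.  26.] cen 306.7 240.1 z0 [0.466 0.051]
blue_bottle_c 0.78 [359. 218.  15.  24.] cen 367.2 233.2 z0 [ 0.597 -0.117]
bench_timer_c 0.63 [421. 248.  17.  19.] cen 431.5 259.7 z0 [ 0.565 -0.351]
red_saucer 0.66 [352. 255.  24.  22.] cen 362.1 266.8 z0 [ 0.432 -0.169]
blue_saucer 0.85 [408. 272.  30.  26.] cen 422.5 284.5 z0 [ 0.445 -0.356]
timer_pad 0.34 [357. 222.  16.  20.] cen 367.1 233.7 z0 [ 0.595 -0.118]
plain_bottle_c 0.62 [334. 186.  22.  26.] cen 344.5 200.6 z0 [0.752 0.044]
tape_c 0.76 [197. 209.  21.   8.] cen 207.6 212.3 z0 [0.437 0.473]
```

```bash
python3 -c "
import cv2
a=cv2.imread('pics/top0.png')[130:300,150:500]
cv2.imwrite('pics/top0c.png',cv2.resize(a,(800,389),interpolation=cv2.INTER_CUBIC))
a=cv2.imread('pics/scene0.png')[140:320,180:480]
cv2.imwrite('pics/scene0c.png',cv2.resize(a,(800,480),interpolation=cv2.INTER_CUBIC))"
```

```text
(no output)
```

View pics/top0c.png

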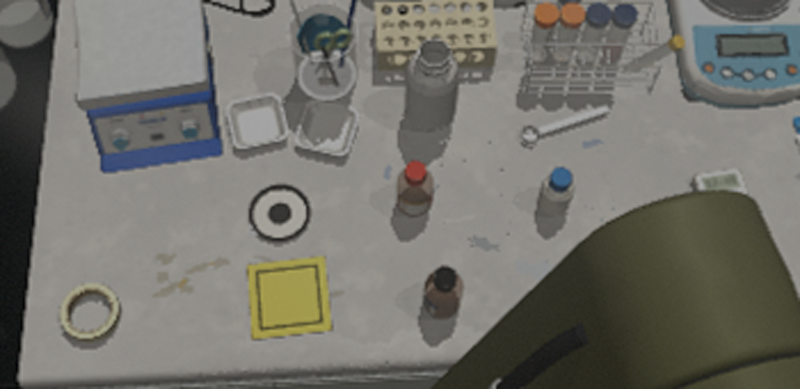

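View pics/scene0c.png

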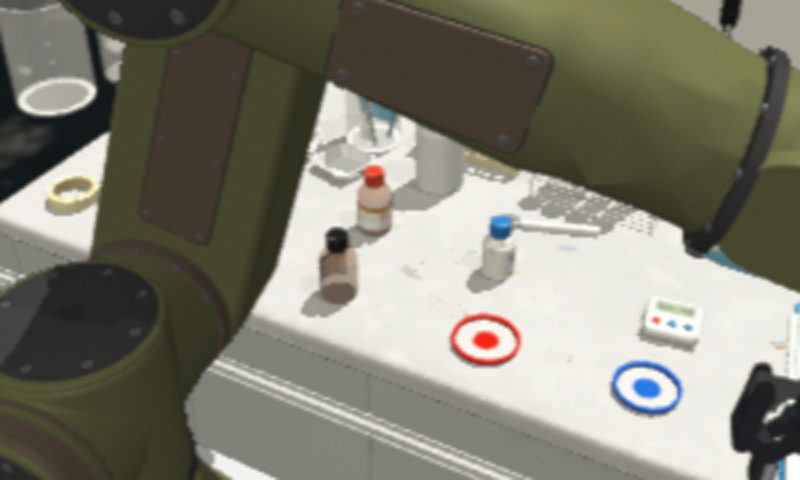

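```bash
cat >> h.py <<'E'
from scipy.spatial.transform import Rotation as Rot
def down(yaw):
    "tool x down, jaw axis (tool y) at angle yaw in world xy"
    x=np.array([0,0,-1.]);y=np.array([np.cos(yaw),np.sin(yaw),0])
    q=Rot.from_matrix(np.c_[x,y,np.cross(x,y)]).as_quat()
    return np.r_[q[3],q[:3]]
def best(P,yaw):
    "jaw yaw mod pi that IK can do with least last-joint motion"
    q0=manip.state()["qpos"];c=[]
    for k in(-1,0,1):
        j=manip.ik(P,down(yaw+k*np.pi))
        if j is not None:c.append((np.abs(np.array(j)-q0).max(),yaw+k*np.pi))
    return min(c)[1]
E
cat > m2.py <<'E'
from h import *
names=["red_bottle_c","black_bottle_c","blue_bottle_c","bench_timer_c","red_saucer","black_saucer","blue_saucer","timer_pad"]
st=manip.state();y=q2R(st["eef_rot"]);print(np.round(y,3),np.arctan2(y[1,1],y[0,1]))
print("z",manip.capture("wrist")["hand_eye"])
tiles=[]
for i,(a,b) in enumerate([(.47,-.28),(.47,-.03),(.47,.2)]):
    P=[a,b,.33]; yaw=best(P,np.arctan2(b,a)+np.pi/2); manip.goto(P,down(yaw)); manip.hold(.3)
    st=manip.state(); p=manip.capture("wrist"); save(p,f"w{i}"); tiles.append(p["color"][:,:,::-1])
    np.savez(f"w{i}.npz",pos=st["eef_pos"],rot=st["eef_rot"],**p)
    print(i,yaw,np.round(st["eef_pos"],3),st["clock"],p["vertical_fov"])
    for n in names:
        for r in manip.regions_of(p,n)[:2]:
            ys,xs=np.nonzero(r["region"]); (cx,cy),wh,an=cv2.minAreaRect(np.c_[xs,ys].astype(np.float32))
            z={"b":.003}.get("b",0) if "saucer" in n or "pad" in n else .018 if "timer" in n else .04
            print(n,round(r["conf"],2),np.round(r["box"]),"rect",np.round([cx,cy,*wh,an],1),"->",np.round(at(p,(cx,cy),z,st)[:2],4))
cv2.imwrite("pics/w.png",np.vstack([cv2.resize(t,(480,300)) for t in tiles])[:, :][:900])
g=np.zeros((600,800,3),np.uint8)
for i,t in enumerate(tiles): g[(i//2)*250:(i//2)*250+250,(i%2)*400:(i%2)*400+400]=cv2.resize(t,(400,250))
t=manip.capture("top");save(t,"top1")
g[250:500,400:]=cv2.resize(t["color"][:,:,::-1],(400,250)); cv2.imwrite("pics/w.png",g)
E
python3 m2.py
```

```text
[[ 0.     0.26  -0.966]
 [ 0.    -0.966 -0.26 ]
 [-1.    -0.    -0.   ]] -1.307964983447469
z [[ 3.86487680e-04 -2.92972267e-01  9.56120861e-01 -1.42588198e-01]
 [ 9.99998975e-01 -1.20460552e-03 -7.73336639e-04 -9.67426196e-04]
 [ 1.37831465e-03  9.56120181e-01  2.92971501e-01 -7.40984510e-02]
 [ 0.00000000e+00  0.00000000e+00  0.00000000e+00  1.00000000e+00]]
0 -2.1080810410956685 [ 0.47 -0.28  0.33] 3.0167 61.584692561321326
red_bottle_c 0.86 [ 36. 207.  77.  44.] rect [ 75.7 227.9  37.1  77.4  63.4] -> [0.567  0.0596]
red_bottle_c 0.51 [169. 148.  50.  35.] rect [191.8 165.1  33.4  49.8  68.2] -> [ 0.5546 -0.1311]
black_bottle_c 0.9 [135. 268.  51.  54.] rect [155.2 294.6  25.   65.2  39.8] -> [0.4289 0.0324]
black_bottle_c 0.48 [  0. 255.  42.  49.] rect [ 21. 279.  48.  42.  90.] -> [0.5487 0.1827]
blue_bottle_c 0.94 [168. 151.  53.  32.] rect [191.4 164.8  33.1  49.2  63.4] -> [ 0.5552 -0.1308]
blue_bottle_c 0.72 [  0. 256.  41.  47.] rect [ 21.  278.5  47.   42.   90. ] -> [0.5493 0.1821]
bench_timer_c 0.76 [308.  38.  67.  67.] rect [339.8  73.4  51.2  54.   53.1] -> [ 0.553 
[... 1649 characters left out ...]
33 ] 6.4167 61.584692561321326
red_bottle_c 0.94 [432. 120.  57.  44.] rect [460.5 139.   57.   40.    0. ] -> [0.5655 0.0518]
black_bottle_c 0.98 [405. 219.  44.  46.] rect [425.7 242.5  56.1  35.5  51.3] -> [0.4221 0.0255]
blue_bottle_c 0.83 [543. 182.  71.  39.] rect [575.4 200.7  67.9  33.2  24.2] -> [ 0.5541 -0.131 ]
red_saucer 0.68 [504. 252.  55.  49.] rect [531.3 275.8  46.7  53.   45. ] -> [ 0.4265 -0.1704]
black_saucer 0.73 [296.  57.  61.  65.] rect [327.  89.  64.  60.  90.] -> [0.5563 0.2318]
blue_saucer 0.63 [607. 293.  33.  40.] rect [623.5 310.5  41.   31.   90. ] -> [ 0.4311 -0.3428]
timer_pad 0.92 [260. 130.  85.  82.] rect [302.3 171.2  70.8  68.6  18.4] -> [0.4411 0.221 ]
```

View pics/w.png

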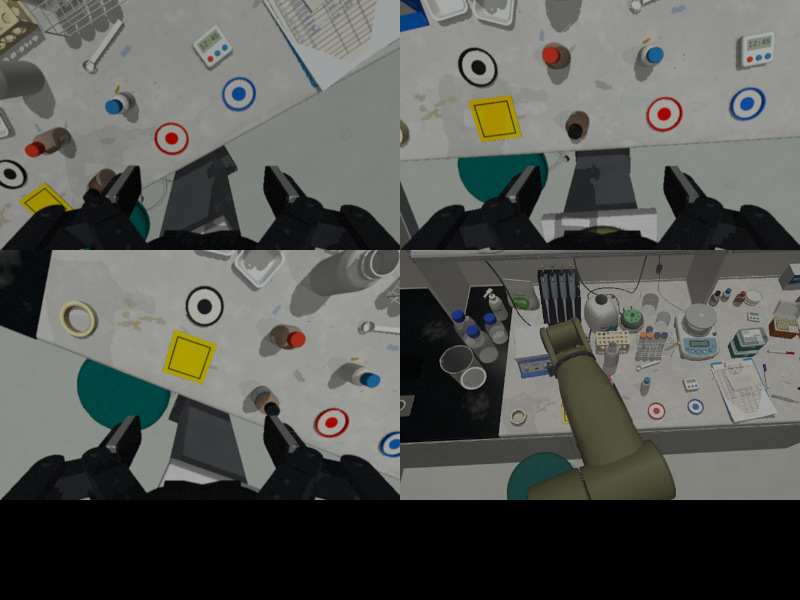

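```bash
cat > m3.py <<'E'
from h import *
for i in range(3):
    d=np.load(f"w{i}.npz");p={k:d[k] for k in d.files};st=dict(eef_pos=d["pos"],eef_rot=d["rot"])
    for k in("vertical_fov","cx","cy"):p[k]=float(p[k])
    hsv=cv2.cvtColor(p["color"],cv2.COLOR_RGB2HSV);H,S,V=cv2.split(hsv)
    ms={"red":((H<6)|(H>174))&(S>150)&(V>100),"blue":(H>98)&(H<115)&(S>140)&(V>100),"yel":(H>22)&(H<32)&(S>150)&(V>110)}
    for n,m in ms.items():
        N,L,stt,C=cv2.connectedComponentsWithStats(m.astype(np.uint8))
        for j in range(1,N):
            if stt[j,4]<60 or stt[j,0]+stt[j,2]>638 or stt[j,1]>330: continue
            z=.003
            print(i,n,stt[j],np.round(C[j]), "z.003",np.round(at(p,C[j],.003,st)[:2],4),"cap93",np.round(at(p,C[j],.084,st)[:2],4),"cap80",np.round(at(p,C[j],.071,st)[:2],4))
            if n=="yel" and stt[j,4]>1500:
                c=np.argwhere(L==j)[:,::-1].astype(np.float32)
                w=np.array([at(p,u,.003,st)[:2] for u in c],np.float32)
                print("   pad rect",cv2.minAreaRect(w*1000))
    # timer: bright low-sat
    if i<2:
        b=[(308,38,67,67),(542,47,59,59)][i]
        m=np.zeros(H.shape,bool);m[b[1]-5:b[1]+b[3]+5,b[0]-5:b[0]+b[2]+5]=1
        print("V pct",np.percentile(V[m],[10,50,70,90]))
        t=m&(V>np.percentile(V[m],50)+ (np.percentile(V[m],95)-np.percentile(V[m],40))*.4)
        N,L,stt,C=cv2.connectedComponentsWithStats(t.astype(np.uint8));j=1+stt[1:,4].argmax()
        c=np.argwhere(L==j)[:,::-1]
        print("timer rect",cv2.minAreaRect(np.array([at(p,u,.018,st)[:2]*1000 for u in c],np.float32)))
E
python3 m3.py
```

```text
0 red [247 197  54  51 419] [274. 224.] z.003 [ 0.423  -0.1656] cap93 [ 0.442  -0.1919] cap80 [ 0.439  -0.1877]
0 red [265 212  20  19 296] [274. 221.] z.003 [ 0.4263 -0.1687] cap93 [ 0.4448 -0.1944] cap80 [ 0.4418 -0.1903]
0 red [ 40 231  22  20 321] [ 51. 241.] z.003 [0.5735 0.1389] cap93 [0.5665 0.0601] cap80 [0.5676 0.0727]
0 blue [481  99  23  40  90] [493. 120.] z.003 [ 0.3964 -0.5031] cap93 [ 0.42   -0.4712] cap80 [ 0.4162 -0.4763]
0 blue [356 124  53  53 437] [382. 151.] z.003 [ 0.4358 -0.3545] cap93 [ 0.4526 -0.3482] cap80 [ 0.4499 -0.3492]
0 blue [372 140  21  21 357] [382. 150.] z.003 [ 0.4377 -0.3551] cap93 [ 0.4542 -0.3487] cap80 [ 0.4515 -0.3498]
0 blue [169 160  21  22 361] [179. 171.] z.003 [ 0.5587 -0.0944] cap93 [ 0.5543 -0.133 ] cap80 [ 0.555  -0.1268]
0 yel [ 31 293  85  50 778] [ 70. 316.] z.003 [0.4603 0.2067] cap93 [0.4729 0.1162] cap80 [0.4709 0.1307]
0 yel [ 42 303  55  36 956] [ 67. 321.] z.003 [0.4554 0.2185] cap93 [0.4688 0.126 ] cap80 [0.4666 0.1408]
V pct [117. 138. 141. 160.]
timer rect ((553.0274047851562, -353.6338195800781), (56.59156799316406, 59.55
[... 1584 characters left out ...]
48] cap80 [ 0.4407 -0.1159]
2 red [521 268  19  17 244] [530. 276.] z.003 [ 0.4258 -0.1685] cap93 [ 0.4452 -0.0999] cap80 [ 0.4421 -0.1109]
2 blue [587 199  21  21 323] [597. 209.] z.003 [ 0.5568 -0.1983] cap93 [ 0.5536 -0.1246] cap80 [ 0.5541 -0.1364]
2 yel [ 260  129   87   86 1722] [302. 170.] z.003 [0.4424 0.2218] cap93 [0.4589 0.2231] cap80 [0.4563 0.2229]
   pad rect ((439.0975036621094, 220.35885620117188), (98.22318267822266, 98.5638427734375), 4.091283798217773)
2 yel [ 271  140   64   64 2655] [302. 172.] z.003 [0.4399 0.2208] cap93 [0.4568 0.2222] cap80 [0.4541 0.222 ]
   pad rect ((438.84722900390625, 220.33319091796875), (73.69235229492188, 73.77163696289062), 4.003063201904297)
```

```bash
cat >> h.py <<'E'
def rep(s):
    t=manip.state();print(s,"t",round(t["clock"],1),"open",round(t["opening"],4),"pos",np.round(t["eef_pos"],4),"F",np.round(t["wrist_force"],1))
def move(src,syaw,dst,dyaw,zg,dz=.003,hi=.2,F=40):
    P=[*src,hi];manip.goto(P,down(best(P,syaw)))
    if manip.state()["opening"]<.08: manip.let_go()
    manip.line_to([*src,zg+.03],v=.25);manip.line_to([*src,zg],v=.08);rep("at")
    manip.close(F);rep("closed")
    manip.line_to([*src,hi],v=.2);rep("lifted")
    P=[*dst,hi];manip.goto(P,down(best(P,dyaw)))
    rep("over");manip.line_to([*dst,zg+dz+.02],v=.2);manip.line_to([*dst,zg+dz+.001],v=.04);rep("down")
    manip.let_go();rep("open");manip.line_to([*dst,hi],v=.25)
E
python3 - <<'E'
from h import *
src=[.553,-.353];P=[*src,.12]
manip.goto(P,down(best(P,np.radians(96.4))))
manip.line_to([*src,.03],v=.2);manip.line_to([*src,-.003],v=.04);rep("at")
manip.close(30);rep("closed")
manip.line_to([*src,.08],v=.1);rep("lifted")
p=manip.capture("wrist");save(p,"grip_timer")
E
```

```text
at t 10.6 open 0.0858 pos [ 0.5531 -0.3531 -0.0027] F [-0.6  0.3  0.4]
closed t 11.0 open 0.0642 pos [ 0.5532 -0.3531 -0.0025] F [-0.6  0.2  3.4]
lifted t 11.9 open 0.0643 pos [ 0.5527 -0.3528  0.0792] F [ 0.2  0.5 -1.2]
```

View pics/grip_timer.png

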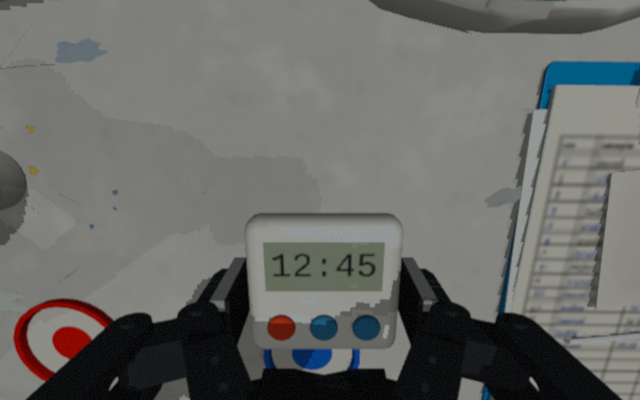

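Run:
```python
from h import *
s=manip.state();manip.line_to([.553,-.353,.2],v=.25)
dst=[.4393,.2205];P=[*dst,.2];manip.goto(P,down(best(P,np.radians(94.1))))
manip.line_to([*dst,.025],v=.2);manip.line_to([*dst,.001],v=.04);rep("down")
manip.let_go();rep("open");manip.line_to([*dst,.06],v=.1);manip.line_to([.40,.2205,.28],v=.25);manip.hold(.2)
st=manip.state();p=manip.capture("wrist");save(p,"timer_placed");rep("")
H,S,V=cv2.split(cv2.cvtColor(p["color"],cv2.COLOR_RGB2HSV))
r=manip.regions_of(p,"bench_timer_c")
for x in r[:2]:
    ys,xs=np.nonzero(x["region"]);w=np.array([at(p,u,.018,st)[:2]*1000 for u in np.c_[xs,ys]],np.float32);print(x["conf"],x["box"],cv2.minAreaRect(w))
m=((H>22)&(H<32)&(S>150)&(V>80));ys,xs=np.nonzero(m)
print("pad",cv2.minAreaRect(np.array([at(p,u,.003,st)[:2]*1000 for u in np.c_[xs,ys]],np.float32)))
```

```text
down t 16.5 open 0.0644 pos [0.4393 0.2205 0.0008] F [ 0.5 -0.4 -1.1]
open t 16.9 open 0.0854 pos [0.4393 0.2205 0.001 ] F [ 0.1 -0.4  0.6]
 t 18.9 open 0.0854 pos [0.3999 0.2204 0.2792] F [ 0.6 -0.  -0.2]
0.95 [299.4, 107.4, 55.6, 53.3] ((438.1488037109375, 221.49658203125), (61.38470458984375, 64.00748443603516), 4.014613628387451)
pad ((467.5455017089844, 106.80931091308594), (114.92337799072266, 493.9703063964844), 13.465927124023438)
```

View pics/timer_placed.png

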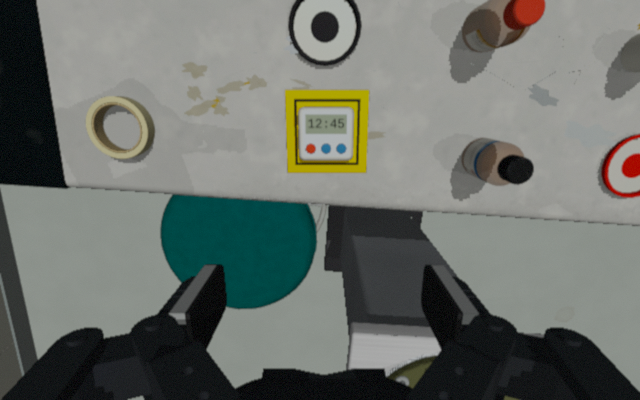

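Run:
```python
from h import *
st=manip.state();p=manip.capture("wrist")
V=p["color"].max(2);m=np.zeros(V.shape,np.uint8);m[150:195,490:540]=(V[150:195,490:540]<50)
N,L,s,C=cv2.connectedComponentsWithStats(m);j=1+s[1:,4].argmax();b=at(p,C[j],.086,st)[:2];print(s[j],C[j],"cap",b)
sp=np.zeros(V.shape,np.uint8);sp[8:45,305:345]=(V[8:45,305:345]<80)
N,L,s,C=cv2.connectedComponentsWithStats(sp);j=1+s[1:,4].argmax();d=at(p,C[j],.003,st)[:2];print(s[j],C[j],"spot",d)
assert np.hypot(*(b-[.4225,.0262]))<.01 and np.hypot(*(d-[.556,.2325]))<.006
b=(b+[.4225,.0262])/2
move(list(b),np.pi/2,list(d),np.pi/2,.027)
rep("end")
```

```text
[498 156  35  28 750] [514.84666667 169.136     ] cap [0.42301431 0.02865629]
[312  12  26  30 626] [324.46964856  26.83067093] spot [0.5548235  0.23115374]
at t 21.1 open 0.0858 pos [0.4231 0.0275 0.0275] F [ 1.  -0.6  0.6]
closed t 21.5 open 0.0465 pos [0.423  0.0274 0.0276] F [-2.3 -0.7  7. ]
lifted t 22.5 open 0.0463 pos [0.4223 0.0274 0.199 ] F [-0.  -0.1 -0.6]
over t 23.5 open 0.0462 pos [0.5546 0.2302 0.1997] F [ 0.8  0.2 -0. ]
down t 25.0 open 0.0464 pos [0.5548 0.2311 0.0307] F [-0.  -0.2 -0.5]
open t 25.5 open 0.0854 pos [0.5548 0.2312 0.031 ] F [ 0.8  0.1 -0.2]
end t 26.3 open 0.0854 pos [0.5543 0.231  0.1984] F [-0.2  0.2 -0.4]
```

Run:
```python
from h import *
move([.5655,.0537],np.pi/2,[.426,-.1686],np.pi/2,.027)
rep("red done")
move([.5538,-.1304],np.pi/2,[.4377,-.355],np.pi/2,.014)
rep("blue done")
manip.goto([.40,-.03,.36],down(best([.40,-.03,.36],np.pi/2)));manip.hold(.3)
st=manip.state();p=manip.capture("wrist");save(p,"check_w");rep("")
g=manip.capture("scene");save(g,"check_s")
for n in["red","black","blue"]:
    for q,s,t in((p,st,"w"),(g,None,"s")):
        a=manip.regions_of(q,n+"_bottle_c")[:2]
        for r in a:
            ys,xs=np.nonzero(r["region"]);print(n,t,round(r["conf"],2),np.round(r["box"]),np.round(at(q,(xs.mean(),ys.mean()),.047,s)[:2],3))
c=np.vstack([cv2.resize(p["color"][:230],(800,288)),cv2.resize(g["color"][150:310,200:520],(624,312)).copy() if 0 else cv2.copyMakeBorder(cv2.resize(g["color"][160:310,180:500],(640,300)),0,0,0,160,cv2.BORDER_CONSTANT)])
cv2.imwrite("pics/check.png",c[:,:,::-1])
```

```text
at t 28.3 open 0.0854 pos [0.5654 0.0537 0.0268] F [ 0.5 -0.   0.2]
closed t 28.8 open 0.0466 pos [0.5659 0.0537 0.0276] F [-0.3 -0.2  5.5]
lifted t 29.8 open 0.0467 pos [0.565  0.0537 0.1986] F [ 0.4  0.3 -0.8]
over t 30.8 open 0.0463 pos [ 0.4265 -0.1681  0.1999] F [-0.9 -0.5 -1.4]
down t 32.3 open 0.0465 pos [ 0.4259 -0.1686  0.0308] F [-0.5 -0.1 -0. ]
open t 32.8 open 0.0854 pos [ 0.426  -0.1686  0.031 ] F [-0.3 -0.6  0.2]
red done t 33.6 open 0.0856 pos [ 0.4255 -0.1684  0.1987] F [-0.6  0.2 -0.8]
at t 35.5 open 0.0857 pos [ 0.5537 -0.1304  0.0137] F [-0.4 -0.3 -0. ]
closed t 36.0 open 0.0405 pos [ 0.5541 -0.1304  0.0145] F [-0.8  0.5  5.9]
lifted t 37.1 open 0.0403 pos [ 0.5533 -0.1303  0.1987] F [-0.3  0.4 -1.6]
over t 38.1 open 0.0407 pos [ 0.4383 -0.3542  0.1997] F [ 0.8  0.1 -0.9]
down t 39.7 open 0.0402 pos [ 0.4376 -0.3549  0.0177] F [ 0.3 -0.5 -1.4]
open t 40.2 open 0.0852 pos [ 0.4377 -0.355   0.018 ] F [-0.1  0.6 -0.1]
blue done t 41.1 open 0.0855 pos [ 0.4373 -0.3546  0.1986] F [-0.2  0.2 -0.1]
 t 42.8 open 0.0853 pos [ 0.4001 -0.0303  0.3598] F [-0.5 -0.4  0.2]
red w 0.94 [406. 126.  45.  30.] [ 0.426 -0.167]
red w 0.23 [111.  88.  79.  77.] [0.447 0.192]
red s 0.74 [354. 244.  18.  29.] [ 0.42  -0.172]
black w 0.89 [75.  9. 74. 49.] [0.556 0.232]
black s 0.85 [269. 192.  18.  22.] [0.55  0.225]
blue w 0.84 [535. 118.  67.  29.] [ 0.439 -0.35 ]
blue s 0.7 [417. 261.  15.  25.] [ 0.43  -0.358]
```

View pics/check.png

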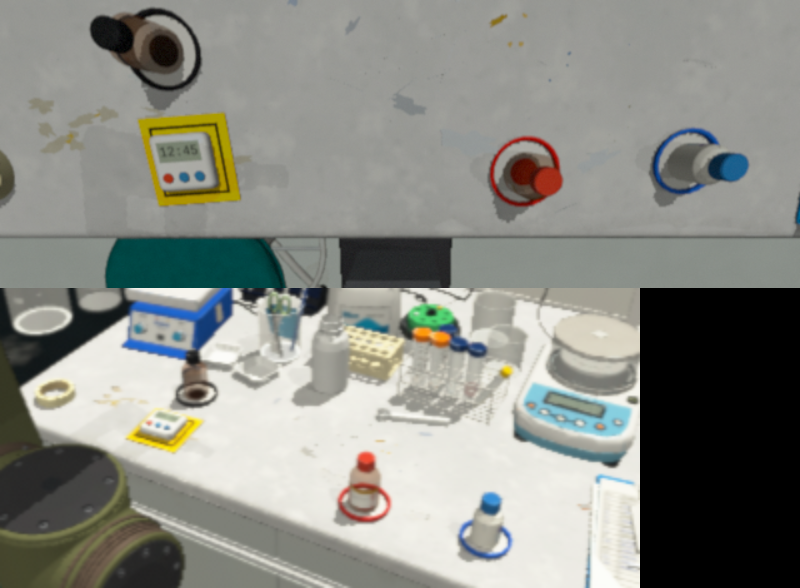

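```bash
python3 -c "
from h import *
manip.hold(.5);print(manip.finish_job());rep('end')"
```

```text
the job is handed in; nothing more can be done
None
the job is handed in; nothing more can be done
```

I put the timer on the mat and each of the three bottles in the saucer matching its cap. I handed the job in at about 43 s of the 102 s allowed, and `finish_job` reports no verdict.

- **Timer:** in the close wrist view just after placing it, it lay about 2 mm from the mat's centre, with its sides within 0.2° of the mat's. The later overview shows it still in place.
- **Bottles:** in the last wrist picture all three stand upright inside their rims. The measured distances from the saucer centres are about 2 mm (red), 2 mm (black) and 5 mm (blue), against a limit of 15 mm.
- **Where checks disagreed:** the scene camera put the bottles 7–9 mm from their saucer centres. I put this down to the height I assumed for the part of each bottle that shows, so I did not correct for it.
- **Bystanders and forces:** the uncapped bottle and the tape roll were never approached and look unmoved. The wrist force readings stayed below about 8 N, and the gripper was open and well clear at the end.

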